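# Scan the red-lidded tub's card

## Task

Take the barcode scanner out of its rest and aim it squarely at the middle of the barcode card in front of the tub with the red lid, its window about 10 cm from the card, and hold it still there for at least one second. Do not hold it on the cards of the green or blue tub, and do not disturb the tubs. Then lay the scanner back in its rest as it was, head at the same end, without letting it drop, and let go.

Things in the scene. Friction and masses are not known exactly. Their poses are not given: they have to be found in the camera images.
- scanner: barcode scanner: straight black handle, yellow head bent 45 degrees down at its front end; 176 mm long, 160 g. Origin: on the handle's underside, mid-width; x along the handle to the head, z up. Handle 32 mm wide (y), 28 mm high, from x = -85 to +55 mm; head 56 mm wide, x = 41 to 91 mm, hanging 13 mm below the handle's underside.
- scanner_grip (a point): best place to grip the scanner: middle of the handle's bare part, at x = -18, z = 14 mm in the scanner's frame, midway between the rest's two saddles (72 mm free between them); same axes as the scanner
- scanner_beam (a point): centre of the dark window in the scanner's head, at x = 80.3, z = -2.3 mm in the scanner's frame. Its x axis is the direction in which the scanner looks, 45 degrees forward and down from the handle's line (along (0.707, 0, -0.707) of the scanner); its y axis is the scanner's y.
- rest: fixed scanner rest: steel base 130 x 60 x 8 mm with two black rubber saddles at x = -42 and +42 mm, each 12 mm thick. Origin under the base's centre, x along it. The handle lies 42 mm above the table between flared cheeks 38 mm apart at the bottom, up to z = 67 mm. At home the scanner's origin is at x = 18, y = 0, z = 42 mm here, head beyond the +x saddle, axes parallel.
- label_red (a point): centre of the white barcode card (58 x 44 mm) of the stand with the red-lidded tub, 60 mm above the table. The card leans back 30 degrees, roughly facing the robot. x points squarely into the card (forward, 30 degrees down: where an aimed scanner looks), y along its width. Fixed grey stand 112 x 80 mm, tub 55 mm behind the card on a 35 mm high plinth; three alike, in any order.
- label_green (a point): centre of the white barcode card (58 x 44 mm) of the stand with the green-lidded tub, 60 mm above the table. The card leans back 30 degrees, roughly facing the robot. x points squarely into the card (forward, 30 degrees down: where an aimed scanner looks), y along its width. Fixed grey stand 112 x 80 mm, tub 55 mm behind the card on a 35 mm high plinth; three alike, in any order.
- label_blue (a point): centre of the white barcode card (58 x 44 mm) of the stand with the blue-lidded tub, 60 mm above the table. The card leans back 30 degrees, roughly facing the robot. x points squarely into the card (forward, 30 degrees down: where an aimed scanner looks), y along its width. Fixed grey stand 112 x 80 mm, tub 55 mm behind the card on a 35 mm high plinth; three alike, in any order.
- pot_red: white round tub with a red lid, 64 mm wide, 68 mm high, loose on its stand behind its card. Origin: centre of its underside.
- pot_green: white round tub with a green lid, 67 mm wide, 72 mm high, loose on its stand behind its card. Origin: centre of its underside.
- pot_blue: white round tub with a blue lid, 69 mm wide, 85 mm high, loose on its stand behind its card. Origin: centre of its underside.

How it is judged (in metres and radians):
On the way:
1. the scanner is held still for 0.8 s, looking squarely (within 12.6 degrees) at the middle (within 14 mm) of the red tub's card, its window 50 to 150 mm from it (x of label_red in the frame of scanner_beam between 0.05 and 0.15 m and y of label_red in the frame of scanner_beam between -0.014 and 0.014 m and z of label_red in the frame of scanner_beam between -0.014 and 0.014 m and angle between the x axis of scanner_beam and the x axis of label_red, either way round below 0.22 rad and linear speed of scanner below 0.03 m/s and angular speed of scanner below 0.2 rad/s), for 0.8 s.
At the end, for the whole second after the job is handed in: the scanner lies at rest on both saddles of its rest, head at the original end, within about 13 mm along it, 6 mm across and 5 mm in height of its home, level and in line within 7 degrees; all three tubs within 20 mm of where they stood (x of scanner in the frame of rest between 0.003 and 0.03 m and y of scanner in the frame of rest between -0.006 and 0.006 m and z of scanner in the frame of rest between 0.037 and 0.047 m and angle between the x axis of scanner and the x axis of rest, either way round below 0.12 rad and angle between scanner's own z axis and vertical below 0.12 rad and x of scanner_beam in the frame of rest above 0.05 m and linear speed of scanner below 0.02 m/s and distance of each of pot_red, pot_green, pot_blue from where it was at the start of the episode below 0.02 m); the robot touches nothing.
It fails at once if the scanner is held still, aimed at the green tub's card (x of label_green in the frame of scanner_beam between 0.05 and 0.15 m and y of label_green in the frame of scanner_beam between -0.014 and 0.014 m and z of label_green in the frame of scanner_beam between -0.014 and 0.014 m and angle between the x axis of scanner_beam and the x axis of label_green, either way round below 0.22 rad and linear speed of scanner below 0.03 m/s and angular speed of scanner below 0.2 rad/s).
It fails at once if the scanner is held still, aimed at the blue tub's card (x of label_blue in the frame of scanner_beam between 0.05 and 0.15 m and y of label_blue in the frame of scanner_beam between -0.014 and 0.014 m and z of label_blue in the frame of scanner_beam between -0.014 and 0.014 m and angle between the x axis of scanner_beam and the x axis of label_blue, either way round below 0.22 rad and linear speed of scanner below 0.03 m/s and angular speed of scanner below 0.2 rad/s).
It fails at once if a tub is shifted by more than 20 mm or tipped (distance of any of pot_red, pot_green, pot_blue from where it was at the start of the episode above 0.02 m or angle between any of pot_red, pot_green, pot_blue's own z axis and vertical above 0.25 rad).
It fails at once if the scanner falls freely, faster than 0.5 m/s (linear speed of scanner above 0.5 m/s and contact force between the fingers and scanner below 0.3 N).
It also fails if it takes over 45 s, if anything falls off the work surface, if the arm or the gripper's body presses on something with over 40 N, if the wrist force passes 120 N, or if a joint passes its speed limit or range.

## Robot

A 6-joint arm with a two-finger parallel gripper is mounted at the origin on a cart in front of the work surface, level with it; the furniture and walls round the work are solid. World frame = base frame: x ahead of the robot, y to its left, z up, the work surface at z = 0. Lengths are in mm, angles in rad, forces in N, time in s.
With the tool pointing down it reaches from about 350 to 775 mm from the base axis. Payload 7.3 kg.
Tool frame: the origin (TCP) lies midway between the tips of the shut fingers; the grasp point (between the pads) lies 19 mm behind it; z points along the fingers, y is the direction in which the jaws open and shut (so a half turn about z gives the same grasp; the last joint's range is limited). The gripper opens to 92 mm and grips with 3 to 60 N. Pads are 19 mm wide; open, the fingers measure 130 mm over their backs; the gripper's body (75 mm by 190 mm) begins 47 mm behind the grasp point.
Start: joints at [1.192, 0.342, 1.524, -0, 1.275, -0.146], TCP at [121.103, 510.861, 226.741] pointing down, gripper open.
Joint ranges: [-2.53, 2.53], [-0.77, 2.02], [0.04, 2.7], [-1, 4.14], [0.28, 2.66], [-3.11, 3.11]. Speed limits (rad/s): [2.57, 2.57, 3.14, 3.14, 3.14, 3.14].

## Interface

Orientations are given as [roll, pitch, yaw] about the fixed x, y, z axes, in that order (R = Rz(yaw) Ry(pitch) Rx(roll)).
In Python, from plant import sensors, imaging, ticket gives the robot as it stands. The module is installed in compiled form; this text tells all that it offers.
- The arm moves only by the tool arm_command, never from a script. Its argument "increments" is one flat list of numbers, 5 for each row, row after row: the closure, from 0 (fully open) to 1 (shut), then the shift along the tool's x, y, z in mm, then the turn about the tool's z in degrees. In form: [hand, dx, dy, dz, spin, hand, dx, dy, dz, spin, ...]. A call has 1 to 20 rows; each row is the pose to reach, as a shift and turn from the pose commanded when the call began, along the tool's axes at that moment; what a row does not reach only later rows make up. A row lasts 1/8 s, in which the tool goes at most 62.5 mm and 10.7 degrees, less where a joint would pass 70% of its speed; a pose out of reach is approached as far as the arm can. A call with a gripper value outside its range is refused whole. The fingers move at their own pace and stop on an object; the grip force is fixed at half the most. Time passes only in rows, so rows that repeat a pose let the fingers close. It gives the time, the measured TCP pose, the force and the opening at its end, in the units of the state.
- sensors.get_obs(): the state, without advancing time (a new reading comes with each control period).
- imaging.capture(name): name is "side" or "top" or "wrist"; returns the picture (384x512x3 uint8, blue, green, red); there is no depth.
- imaging.calibration(name): a dict with "fx", "fy", "cx", "cy" (pixels), "D" ([k1, k2, p1, p2, k3] as OpenCV has them; the pictures are not rectified), "world_to_cam" (4x4, takes a point from world to camera coordinates); the wrist camera has in their place "hand_eye" (4x4, takes a point from camera to tool coordinates, whose origin is the TCP and whose axes are the flange's). Camera axes: x right, y down, z forward; pixel columns grow to the right and rows downward; lengths in mm; the calibration is good to about 2 mm. A picture is of the moment at which its call begins: read the wrist's pose just before it. calibration takes no time and is no camera call.
- ticket.close_job(): hands the job in, once; it reports no verdict.
The state is a dict: "time": time; "joint_positions": joint angles; "dq": joint speeds; "tau": joint torques, N m; "tool_pos": TCP position; "tcp_rot": TCP orientation; "contact_force": force on the tool from outside, world axes, zero at the start; "moment": the same for the moment, N m; "grip_width": finger opening in mm.
Only numpy, scipy, OpenCV 4.12 (cv2) and the standard library are available. Lean on these libraries where they do the work, as an engineer would, in place of code of your own. Each camera call takes 0.05 s, during which the arm holds its last target. There are 200 camera calls.

## Working session

There is one attempt and no reset: what is moved stays moved. The work goes in short steps, Python scripts to look and compute and a tool call to move; the robot and the scene stay as the last step left them, time stands still between calls to the robot, and variables do not carry over. Pictures are saved under pics/ and viewed, about 8 in all and at most 12, crops included, and the job is handed in when it is done.

Besides the shell and the picture viewer there is one more tool, called after "Emit:" by a JSON object that holds its "name" and its "arguments", one argument or row to a line. arm_command: Moves the arm, as the interface text tells. Its arguments: {"type":"object","properties":{"increments":{"type":"array","items":{"type":"number"}}},"required":["increments"]}

```bash
mkdir -p pics
python3 - <<'E'
from plant import sensors, imaging
import cv2,numpy as np
o=sensors.get_obs();print({k:np.round(v,3).tolist() for k,v in o.items()})
for n in("side","top","wrist"):
    im=imaging.capture(n);cv2.imwrite(f"pics/{n}0.png",im)
    c=imaging.calibration(n);print(n,{k:np.round(v,4).tolist() for k,v in c.items()})
a=cv2.imread("pics/side0.png");b=cv2.imread("pics/top0.png");
E
```

```text
{'time': 0.0, 'joint_positions': [1.192, 0.343, 1.525, 0.0, 1.275, -0.146], 'dq': [-0.0, -0.0, 0.001, -0.0, 0.0, 0.0], 'tau': [0.002, -43.124, -24.422, 0.072, 0.056, -0.0], 'tool_pos': [120.958, 510.455, 226.04], 'tcp_rot': [-3.14, -0.0, 2.909], 'contact_force': [0.102, -0.524, 0.405], 'moment': [-0.015, 0.001, 0.021], 'grip_width': 92.042}
side {'fx': 414.2657, 'fy': 414.2657, 'cx': 255.2185, 'cy': 192.5065, 'D': [-0.103, 0.0, 0.0, 0.0, 0.0], 'world_to_cam': [[0.8734, -0.487, 0.0036, -542.8337], [-0.3059, -0.5544, -0.774, 201.9229], [0.379, 0.6749, -0.6332, 712.583], [0.0, 0.0, 0.0, 1.0]]}
top {'fx': 459.9018, 'fy': 459.9018, 'cx': 253.9444, 'cy': 198.6063, 'D': [-0.0945, 0.0, 0.0, 0.0, 0.0], 'world_to_cam': [[-0.0011, -1.0, 0.0049, -77.8733], [-0.9821, 0.0002, -0.1883, 559.9358], [0.1883, -0.005, -0.9821, 915.8799], [0.0, 0.0, 0.0, 1.0]]}
wrist {'fx': 295.0512, 'fy': 295.0512, 'cx': 255.6483, 'cy': 191.6266, 'D': [-0.032, 0.0, 0.0, 0.0, 0.0], 'hand_eye': [[0.0001, -0.9581, -0.2863, 77.6419], [1.0, 0.0002, -0.0001, -0.6756], [0.0001, -0.2863, 0.9581, -158.1425], [0.0, 0.0, 0.0, 1.0]]}
```

View pics/top0.png

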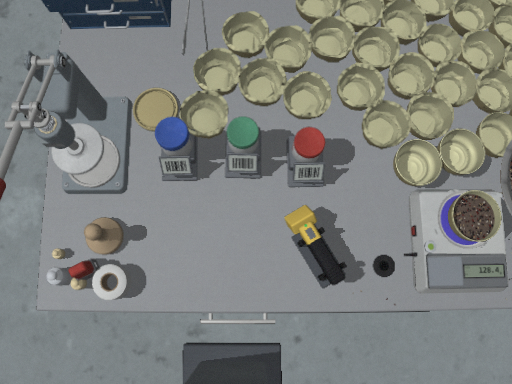

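View pics/side0.png

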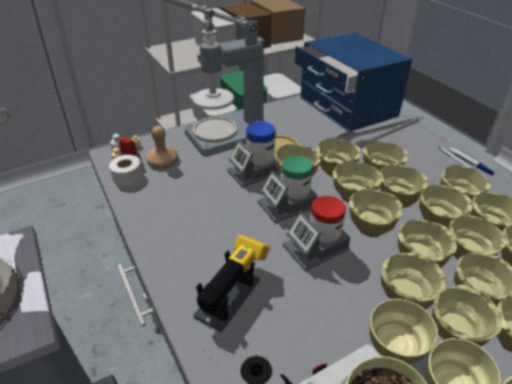

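The top view shows the scanner at about (315,245), with its head at (300,217) pointing up-left. The cards are at (309,172) for red, (243,162) for green and (176,166) for blue. The side view shows the same order.

Next I'll triangulate coarsely from both views. The card leans back 30°, so the beam must look 30° down. The scanner looks 45° down, so it has to sit about 15° head-up in the jaws.

```bash
cat > h.py <<'E'
import cv2,numpy as np
from plant import imaging,sensors
from scipy.spatial.transform import Rotation as Ro
def cam(n,obs=None):
    c=imaging.calibration(n);K=np.array([[c['fx'],0,c['cx']],[0,c['fy'],c['cy']],[0,0,1]]);D=np.array(c['D'],float)
    if n=='wrist':
        T=np.eye(4);T[:3,:3]=Ro.from_euler('xyz',obs['tcp_rot']).as_matrix();T[:3,3]=obs['tool_pos'];W=np.linalg.inv(T@np.array(c['hand_eye']))
    else: W=np.array(c['world_to_cam'])
    return K,D,W
def ray(C,p):
    K,D,W=C;u=cv2.undistortPoints(np.float64([[p]]),K,D)[0,0];d=W[:3,:3].T@np.r_[u,1];return -W[:3,:3].T@W[:3,3],d/np.linalg.norm(d)
def onz(C,p,z):
    o,d=ray(C,p);return o+d*(z-o[2])/d[2]
def tri(Cs,ps):
    A=np.zeros((3,3));b=np.zeros(3);R=[]
    for C,p in zip(Cs,ps):
        o,d=ray(C,p);P=np.eye(3)-np.outer(d,d);A+=P;b+=P@o;R.append((P,o))
    x=np.linalg.solve(A,b);return x,[round(float(np.linalg.norm(P@(x-o))),1) for P,o in R]
def proj(C,X):
    K,D,W=C;return cv2.projectPoints(np.float64(X).reshape(-1,1,3),W[:3,:3],W[:3,3],K,D)[0][:,0]
def blobs(m,amin):
    n,l,s,c=cv2.connectedComponentsWithStats(m.astype(np.uint8));return [(int(s[i,4]),s[i,:4].tolist(),c[i].round(1).tolist()) for i in range(1,n) if s[i,4]>=amin]
E
python3 - <<'E'
from h import *
C={n:cam(n) for n in('top','side')};I={n:cv2.imread(f'pics/{n}0.png') for n in C}
for n,(x,y,w,h) in dict(top=(145,110,210,185),side=(180,100,180,230)).items():
    hsv=cv2.cvtColor(I[n],cv2.COLOR_BGR2HSV);M=np.zeros(hsv.shape[:2],bool);M[y:y+h,x:x+w]=1
    H,S,V=[hsv[...,i] for i in range(3)]
    print(n,'yellow',blobs(M&(H>18)&(H<30)&(S>180)&(V>120),60))
    print(' dark',blobs(M&(V<45),80))
    print(' red',blobs(M&((H<6)|(H>174))&(S>150)&(V>90),80))
    cv2.imwrite(f'pics/{n}_c.png',cv2.resize(I[n][y:y+h,x:x+w],(400,int(h*400/w)),interpolation=cv2.INTER_CUBIC))
a=cv2.imread('pics/top_c.png');b=cv2.imread('pics/side_c.png');Z=np.zeros((max(len(a),len(b)),800,3),np.uint8);Z[:len(a),:400]=a;Z[:len(b),400:]=b;cv2.imwrite('pics/comp.png',Z)
for n,p in dict(tail=(336,278),head=(300,217),redcard=(309,172)).items(): print(n,onz(C['top'],p,60).round())
E
```

```text
top yellow []
 dark [(797, [307, 238, 39, 46], [327.0, 262.2])]
 red [(650, [295, 128, 30, 30], [308.8, 142.3])]
side yellow [(423, [229, 237, 38, 28], [248.3, 248.6])]
 dark [(240, [245, 163, 32, 16], [257.5, 171.5]), (278, [278, 196, 35, 18], [292.6, 205.7]), (311, [308, 240, 40, 19], [325.9, 250.2]), (2206, [197, 252, 62, 78], [225.7, 292.2])]
 red [(588, [312, 197, 33, 22], [327.6, 207.2])]
tail [ 394. -245.   60.]
head [ 520. -174.   60.]
redcard [ 616. -195.   60.]
```

View pics/comp.png

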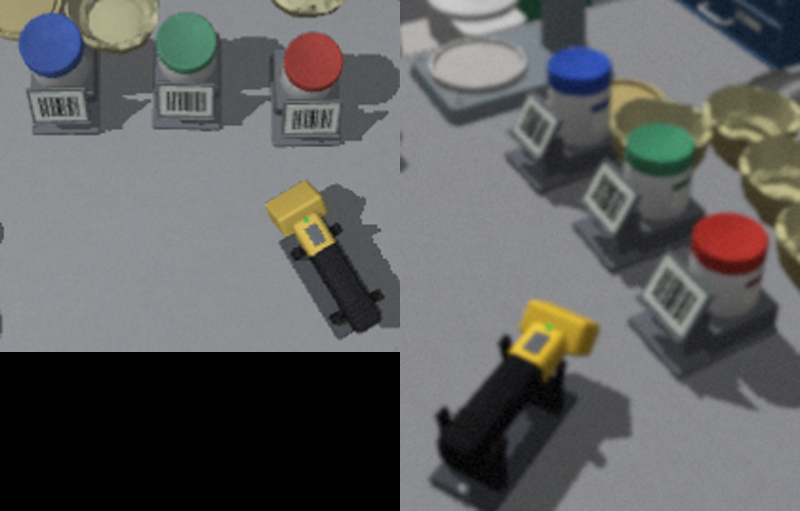

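Emit:
{"name": "arm_command", "arguments": {
  "increments": [0,-50,-28,0,10,0,-100,-56,0,20,0,-150,-85,0,30,0,-200,-114,0,40,0,-250,-142,0,50,0,-300,-171,0,60,0,-345,-200,0,70,0,-390,-230,0,80,0,-405,-285,0,90,0,-420,-345,0,100,0,-440,-400,0,110,0,-460,-455,0,120,0,-480,-510,0,130,0,-500,-560,0,137,0,-512,-604,0,137,0,-512,-604,0,137,0,-512,-604,0,137]
}}

```text
time: 2.28
tool_pos: [479.6, -194.4, 226.3]
tcp_rot: [-3.14, 0.0, 0.517]
contact_force: [-0.1, -0.0, -0.0]
grip_width: 91.4
```

Run:
```python
from h import *
import json
o=sensors.get_obs();im=imaging.capture('wrist');cv2.imwrite('pics/w1.png',im)
json.dump({k:np.array(o[k]).tolist() for k in('tool_pos','tcp_rot')},open('w1.json','w'))
print(o['time'],o['tool_pos'],o['tcp_rot'],o['joint_positions'],o['contact_force'])
```

```text
2.275 [ 479.61884174 -194.37512899  226.31349863] [-3.14023359e+00  1.98310640e-04  5.17377345e-01] [-5.33525612e-01  3.29353245e-01  1.54401205e+00  5.26786790e-04
  1.26950541e+00  5.19736858e-01] [-0.13022996 -0.04168858 -0.02218942]
```

View pics/w1.png

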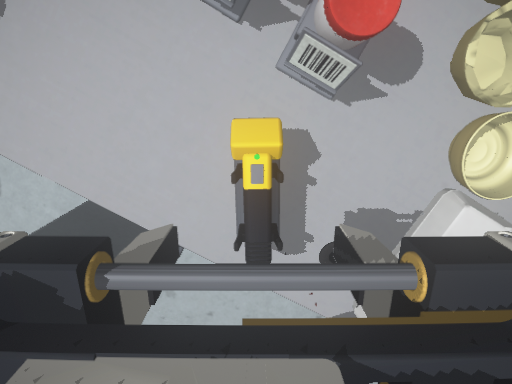

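The wrist view shows the scanner upright in the image: head at (256,140), green LED at (257,156), handle centred on column ~257. The red card is at (320,62).

Next I'll triangulate the LED, the display and the card corners.

Run:
```python
from h import *
import json
o=json.load(open('w1.json'));C={n:cam(n,o) for n in('top','side','wrist')}
I=dict(top=cv2.imread('pics/top0.png'),side=cv2.imread('pics/side0.png'),wrist=cv2.imread('pics/w1.png'))
roi=dict(top=(295,215,30,30),side=(230,235,40,40),wrist=(235,145,45,45))
card=dict(top=(290,160,38,26),side=(288,212,34,42),wrist=(278,28,84,72))
F={};Q={}
for n in C:
    hsv=cv2.cvtColor(I[n],cv2.COLOR_BGR2HSV);H,S,V=[hsv[...,i].astype(int) for i in range(3)]
    def sub(m,r):
        M=np.zeros(m.shape,bool);x,y,w,h=r;M[y:y+h,x:x+w]=1;return M&m
    led=sub((H>36)&(H<85)&(S>90),roi[n]);scr=sub((S<70)&(V>60)&(V<180),roi[n])
    print(n,'led',blobs(led,2),'scr',[b for b in blobs(scr,8)][:4])
    x,y,w,h=card[n];m=sub((S<45)&(V>(160 if n!='wrist' else 160)),card[n]).astype(np.uint8)
    print(np.percentile(V[y:y+h,x:x+w],[10,50,90,98]))
    m=cv2.morphologyEx(m*255,cv2.MORPH_CLOSE,np.ones((9,9)) if n=='wrist' else np.ones((5,5)))
    c=max(cv2.findContours(m,cv2.RETR_EXTERNAL,cv2.CHAIN_APPROX_NONE)[0],key=cv2.contourArea);hl=cv2.convexHull(c)
    q=cv2.approxPolyN(hl,4,ensure_convex=True).reshape(-1,2).astype(float)
    Q[n]=q;print('card',q.tolist(),cv2.contourArea(c))
```

```text
top led [(7, [304, 224, 3, 3], [305.3, 225.0])] scr [(121, [315, 215, 10, 15], [319.9, 221.1]), (63, [305, 228, 10, 11], [310.0, 232.8]), (57, [295, 233, 8, 12], [297.4, 238.0]), (17, [321, 232, 4, 7], [322.9, 234.9])]
[ 75. 103. 145. 151.]Traceback (most recent call last):
  File "<stdin>", line 17, in <module>
ValueError: max() iterable argument is empty
```

```bash
cat > m.py <<'E'
from h import *
import json
o=json.load(open('w1.json'));C={n:cam(n,o) for n in('top','side','wrist')}
I=dict(top=cv2.imread('pics/top0.png'),side=cv2.imread('pics/side0.png'),wrist=cv2.imread('pics/w1.png'))
roi=dict(top=(300,220,15,22),side=(230,235,40,40),wrist=(240,145,34,45))
card=dict(top=(290,160,38,26),side=(288,212,34,42),wrist=(278,28,84,72))
Q={}
for n in C:
    hsv=cv2.cvtColor(I[n],cv2.COLOR_BGR2HSV);H,S,V=[hsv[...,i].astype(int) for i in range(3)]
    def sub(m,r):
        M=np.zeros(m.shape,bool);x,y,w,h=r;M[y:y+h,x:x+w]=1;return M&m
    print(n,'led',blobs(sub((H>36)&(H<85)&(S>90),roi[n]),2),'scr',blobs(sub((S<70)&(V>60)&(V<180),roi[n]),8)[:4])
    x,y,w,h=card[n];v=V[y:y+h,x:x+w];t=np.percentile(v,96)*.82
    m=sub((S<60)&(V>t),card[n]).astype(np.uint8)
    k=15 if n=='wrist' else 5
    m=cv2.morphologyEx(cv2.copyMakeBorder(m,20,20,20,20,0),cv2.MORPH_CLOSE,np.ones((k,k)))[20:-20,20:-20].copy()
    c=max(cv2.findContours(m,cv2.RETR_EXTERNAL,cv2.CHAIN_APPROX_NONE)[0],key=cv2.contourArea)
    q=cv2.approxPolyN(cv2.convexHull(c),4,ensure_convex=True).reshape(-1,2).astype(float)
    Q[n]=q;print(' card',np.round(q,1).tolist(),round(t))
json.dump({n:q.tolist() for n,q in Q.items()},open('q.json','w'))
E
python3 m.py
```

```text
top led [(7, [304, 224, 3, 3], [305.3, 225.0])] scr [(63, [305, 228, 10, 11], [310.0, 232.8]), (9, [300, 235, 3, 5], [300.6, 237.4])]
 card [[321.0, 179.0], [294.0, 179.0], [295.0, 165.0], [323.0, 164.0]] 122
side led [(5, [246, 246, 3, 2], [246.8, 246.6])] scr [(92, [230, 235, 8, 20], [232.1, 242.5]), (130, [246, 235, 24, 12], [261.4, 238.1]), (271, [253, 249, 17, 26], [262.1, 265.7]), (48, [237, 250, 9, 8], [240.9, 253.6])]
 card [[317.0, 233.0], [306.0, 251.0], [287.0, 234.0], [301.0, 212.0]] 128
wrist led [(28, [254, 154, 6, 6], [256.5, 156.4])] scr [(8, [240, 160, 2, 4], [240.5, 161.5]), (237, [251, 164, 12, 20], [256.6, 173.5]), (56, [240, 167, 4, 23], [240.9, 180.0]), (26, [271, 177, 3, 13], [272.5, 183.5])]
 card [[336.0, 28.0], [375.0, 99.0], [278.0, 99.0], [278.0, 28.0]] 154
```

Run:
```python
from h import *
import json
o=json.load(open('w1.json'));C={n:cam(n,o) for n in('top','side','wrist')};Cs=list(C.values())
led,e1=tri(Cs,[(305.3,225),(246.8,246.6),(256.5,156.4)]);scr,e2=tri(Cs,[(310,232.8),(240.9,253.6),(256.6,173.5)])
print('led',led.round(1),e1,'scr',scr.round(1),e2)
im=cv2.imread('pics/w1.png');hsv=cv2.cvtColor(im,cv2.COLOR_BGR2HSV);H,S,V=[hsv[...,i].astype(int) for i in range(3)]
print(V[62,270:370:4].tolist(),S[62,270:370:4].tolist())
# handle edges: dark run through column ~257, per row, on plane z=56 (mid-height)
for r in range(196,236,8):
    d=V[r]<45;a=257
    while d[a]:a-=1
    b=257
    while d[b]:b+=1
    print(r,a+.5,b-.5,onz(C['wrist'],((a+b)/2,r),60).round(1))
d=(H>18)&(H<32)&(S>120)&(V>100);ys,xs=np.where(d[110:190,225:290]);ys+=110;xs+=225
for r in (122,130,140,150): 
    x=xs[ys==r];print('head row',r,x.min(),x.max())
print(ys.min(),onz(C['wrist'],(256.5,ys.min()),60).round(1))
q=json.load(open('q.json'))
for t in(165,175,185):
    m=((V>t)&(S<40)).astype(np.uint8);M=np.zeros_like(m);M[30:100,278:362]=1;m=cv2.morphologyEx(m&M,cv2.MORPH_CLOSE,np.ones((9,9)))
    c=max(cv2.findContours(m,0,1)[0],key=cv2.contourArea);print(t,cv2.contourArea(c),cv2.approxPolyN(cv2.convexHull(c),4,ensure_convex=True).reshape(-1,2).tolist())
```

```text
led [ 500.8 -184.    71.1] [0.9, 0.7, 1.1] scr [ 484.5 -193.4   70.7] [1.1, 0.5, 1.1]
[175, 174, 150, 152, 132, 169, 189, 114, 159, 70, 169, 69, 118, 62, 175, 105, 125, 75, 177, 178, 192, 105, 138, 104, 113] [9, 9, 20, 18, 19, 8, 8, 4, 8, 7, 8, 4, 4, 8, 7, 2, 4, 7, 6, 7, 7, 10, 17, 10, 5]
196 257.5 256.5 [ 458.4 -208.5   60. ]
204 257.5 256.5 [ 449.9 -213.3   60. ]
212 257.5 256.5 [ 441.3 -218.2   60. ]
220 257.5 256.5 [ 432.5 -223.2   60. ]
228 257.5 256.5 [ 423.6 -228.3   60. ]
head row 122 232 280
head row 130 231 281
head row 140 231 282
head row 150 231 281
118 [ 534.1 -164.6   60. ]
165 1730.0 [[356, 65], [334, 88], [287, 61], [305, 34]]
175 1695.5 [[356, 65], [333, 88], [289, 61], [305, 34]]
185 473.0 [[348, 73], [334, 87], [289, 62], [310, 26]]
```

Run:
```python
from h import *
import json
o=json.load(open('w1.json'));C={n:cam(n,o) for n in('top','side','wrist')};Cs=list(C.values())
T=[(295,165),(323,164),(321,179),(294,179)];S=[(301,212),(317,233),(306,251),(287,234)];W=[(305,34),(356,65),(334,88),(287,61)]
P=[]
for a in zip(T,S,W):
    x,e=tri(Cs,a);P.append(x);print(x.round(1),e)
P=np.array(P);print('centre',P.mean(0).round(1),'w',np.linalg.norm(P[1]-P[0]),np.linalg.norm(P[2]-P[3]),'h',np.linalg.norm(P[3]-P[0]),np.linalg.norm(P[2]-P[1]))
w=(P[1]+P[2]-P[0]-P[3])/2;h=(P[0]+P[1]-P[2]-P[3])/2;n=np.cross(h,w);n/=np.linalg.norm(n);print('into',n.round(3),'yaw',np.degrees(np.arctan2(n[1],n[0])),'down',np.degrees(np.arcsin(-n[2])),'yaw from w',np.degrees(np.arctan2(w[0],-w[1])))
im=cv2.imread('pics/w1.png');hsv=cv2.cvtColor(im,cv2.COLOR_BGR2HSV);H,Sa,V=[hsv[...,i].astype(int) for i in range(3)]
print('col 257 V',list(zip(range(184,200),V[184:200,257],Sa[184:200,257])))
for r in(196,206,216,226):print(r,V[r,236:280].tolist())
b=onz(C['wrist'],(256.7,188),70);print('yellow rear',b.round(1))
for p,q in(((311.4,237),(332.2,270.7)),):
  print('saddles top',onz(C['top'],p,67).round(1),onz(C['top'],q,67).round(1))
print('saddles wrist',onz(C['wrist'],(257,173),67).round(1),onz(C['wrist'],(258,238),67).round(1))
```

```text
[ 625.7 -164.9   82.9] [1.6, 2.8, 2.2]
[ 627.  -222.6   77.8] [1.8, 1.2, 0.8]
[ 604.5 -223.1   41.8] [0.6, 0.1, 0.7]
[ 603.4 -164.2   36.2] [3.1, 2.3, 0.8]
centre [ 615.2 -193.7   59.7] w 57.8695316052224 59.2541906196971 h 51.69242241682634 42.43217996346096
into [ 0.879  0.016 -0.477] yaw 1.0562246995236841 down 28.46712293854155 yaw from w 1.2065706713118314
col 257 V [(184, np.int64(240), np.int64(169)), (185, np.int64(243), np.int64(180)), (186, np.int64(242), np.int64(180)), (187, np.int64(242), np.int64(180)), (188, np.int64(240), np.int64(182)), (189, np.int64(128), np.int64(122)), (190, np.int64(80), np.int64(41)), (191, np.int64(80), np.int64(41)), (192, np.int64(79), np.int64(39)), (193, np.int64(79), np.int64(39)), (194, np.int64(78), np.int64(39)), (195, np.int64(78), np.int64(39)), (196, np.int64(77), np.int64(33)), (197, np.int64(77), np.int64(33)), (198, np.int64(77), np.int64(33)), (199, np.int64(76), np.int64(30))]
196 [115, 117, 118, 116, 117, 119, 116, 92, 77, 76, 77, 79, 80, 80, 79, 80, 79, 78, 79, 78, 78, 77, 77, 77, 76, 77, 76, 76, 75, 74, 74, 72, 71, 69, 67, 72, 83, 84, 84, 85, 85, 85, 81, 84]
206 [118, 115, 117, 117, 117, 117, 117, 103, 74, 71, 73, 74, 76, 75, 76, 75, 74, 74, 74, 74, 74, 73, 73, 73, 73, 72, 73, 71, 71, 72, 71, 68, 66, 64, 62, 68, 80, 81, 81, 81, 82, 82, 78, 81]
216 [123, 114, 117, 117, 115, 117, 119, 117, 74, 68, 68, 70, 72, 72, 71, 72, 71, 72, 70, 71, 71, 70, 70, 69, 69, 68, 68, 67, 68, 67, 67, 64, 63, 61, 58, 64, 77, 80, 81, 81, 83, 82, 76, 88]
226 [143, 117, 103, 69, 61, 60, 59, 59, 60, 63, 66, 67, 69, 71, 71, 69, 69, 69, 68, 67, 67, 68, 66, 66, 66, 65, 64, 64, 64, 64, 64, 61, 59, 57, 54, 52, 52, 52, 52, 52, 52, 70, 75, 88]
yellow rear [ 469. -202.   70.]
saddles top [ 477.1 -195.9   67. ] [ 408.3 -236.7   67. ]
saddles wrist [ 483.4 -194.2   67. ] [ 415.8 -234.1   67. ]
```

```bash
python3 - <<'E'
from h import *
import json
o=json.load(open('w1.json'));C=cam('wrist',o)
V=cv2.cvtColor(cv2.imread('pics/w1.png'),cv2.COLOR_BGR2HSV)[...,2]
for c in(235,237,239,241,273,275,277,279,281): print(c,V[156:256:2,c].tolist())
R=np.array([np.cos(.517),np.sin(.517)])
for r in(118,156,162,184,188,225,250): print(r,[round(float(onz(C,(257,r),z)[:2]@R),1) for z in(43,67,70)])
print(o['tool_pos'][:2]@R)
E
cd pics; python3 -c "
import cv2;a=cv2.imread('w1.png')[105:265,205:310];cv2.imwrite('w1c.png',cv2.resize(a,None,fx=3.7,fy=3.7,interpolation=2))"
```

```text
235 [210, 211, 124, 117, 116, 115, 109, 86, 79, 80, 80, 79, 80, 78, 116, 119, 124, 123, 122, 132, 131, 132, 141, 143, 142, 141, 157, 157, 157, 178, 178, 177, 177, 178, 177, 177, 177, 178, 177, 177, 175, 176, 110, 66, 67, 67, 66, 71, 176, 177]
237 [209, 206, 132, 118, 95, 83, 80, 80, 79, 78, 77, 77, 76, 109, 117, 117, 117, 117, 118, 117, 117, 118, 116, 116, 116, 115, 116, 115, 115, 114, 114, 114, 114, 115, 114, 117, 116, 116, 115, 109, 87, 59, 58, 57, 63, 62, 63, 63, 175, 177]
239 [209, 206, 132, 119, 83, 81, 81, 79, 79, 79, 78, 81, 114, 116, 116, 117, 116, 117, 117, 117, 116, 117, 117, 118, 118, 117, 117, 118, 117, 117, 117, 117, 118, 118, 85, 69, 64, 61, 58, 58, 57, 57, 57, 56, 55, 56, 130, 165, 176, 177]
241 [208, 206, 130, 117, 83, 82, 81, 85, 81, 80, 80, 100, 117, 118, 118, 118, 118, 118, 119, 119, 119, 118, 118, 117, 116, 117, 117, 117, 117, 118, 117, 117, 117, 117, 63, 60, 58, 58, 58, 57, 56, 56, 55, 55, 128, 171, 176, 176, 176, 176]
273 [194, 165, 98, 91, 78, 78, 78, 78, 77, 76, 75, 89, 89, 89, 89, 88, 87, 87, 85, 84, 84, 84, 83, 82, 82, 81, 80, 80, 80, 80, 80, 80, 80, 79, 52,
[... 442 characters left out ...]
 50, 49, 51, 53, 55, 54, 57, 85, 113, 173, 175]
279 [173, 146, 89, 89, 89, 87, 86, 76, 75, 80, 80, 79, 78, 81, 88, 88, 87, 86, 85, 84, 84, 83, 82, 81, 81, 81, 78, 78, 77, 87, 88, 87, 88, 88, 87, 88, 87, 88, 87, 85, 77, 51, 51, 57, 60, 61, 61, 71, 172, 174]
281 [134, 125, 123, 124, 124, 123, 123, 118, 76, 78, 78, 78, 77, 76, 120, 119, 119, 118, 118, 119, 118, 117, 117, 117, 117, 117, 116, 116, 116, 115, 114, 115, 115, 116, 117, 117, 116, 117, 115, 115, 115, 113, 79, 57, 58, 58, 58, 80, 115, 174]
118 [382.1, 383.2, 383.4]
156 [339.0, 343.1, 343.6]
162 [331.9, 336.5, 337.1]
184 [305.1, 311.7, 312.5]
188 [300.2, 307.0, 307.9]
225 [252.0, 262.3, 263.6]
250 [217.3, 230.0, 231.5]
320.86083532191714
```

View pics/w1c.png

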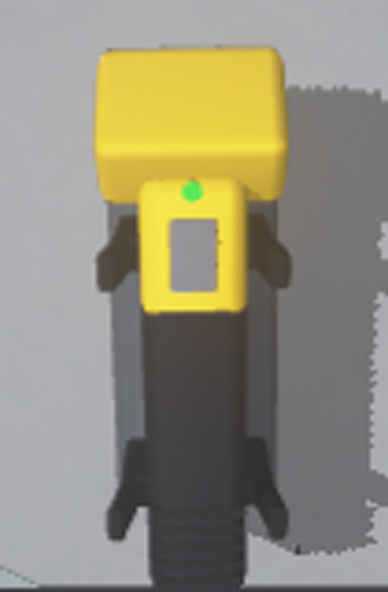

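Measured so far:
- **Rest:** the cheeks give saddles 84 mm apart, as the text says, with the centre 43 mm behind the TCP and 1.6 mm to tool +y.
- **Scanner:** its top is at 71 mm (70 expected).
- **Red card:** its centre is (615,-194,60), yaw about 1°.

Now I'll descend and grip.

Emit:
{"name": "arm_command", "arguments": {
  "increments": [0,-43,1.6,50,0,0,-43,1.6,100,0,0,-43,1.6,145,0,0,-43,1.6,175,0,0,-43,1.6,189,0,0,-43,1.6,189,0,0.4,-43,1.6,189,0,1,-43,1.6,189,0,1,-43,1.6,189,0,1,-43,1.6,189,0,1,-43,1.6,189,0,1,-43,1.6,189,0,1,-43,1.6,189,0]
}}

```text
time: 3.95
tool_pos: [443.3, -217.6, 37.6]
tcp_rot: [-3.141, 0.0, 0.518]
contact_force: [-0.2, -0.5, 0.1]
grip_width: 32.1
```

Emit:
{"name": "arm_command", "arguments": {
  "increments": [1,0,0,-15,0,1,0,0,-35,0,1,0,0,-55,0,1,-20,0,-55,0,1,-45,0,-55,0,1,-70,0,-55,0,1,-88,0,-55,0,1,-88,0,-40,0,1,-88,0,-22,0,1,-88,0,-8,0,1,-88,0,0,0,1,-88,0,2,0,1,-88,0,4,0,1,-88,0,4,0]
}}

```text
time: 5.7
tool_pos: [366.7, -261.4, 34.7]
tcp_rot: [3.141, 0.0, 0.518]
contact_force: [-3.9, -0.3, 5.2]
grip_width: 31.8
```

Run:
```python
from h import *
o=sensors.get_obs();print(o['contact_force'],o['moment'],o['tool_pos'])
im=imaging.capture('side');cv2.imwrite('pics/s2.png',im);cv2.imwrite('pics/s2c.png',cv2.resize(im[200:384,150:330],None,fx=3.2,fy=3.2,interpolation=2))
```

```text
[-3.93884863 -0.2836883   5.23624304] [0.09037544 0.54564977 0.08854032] [ 366.7478054  -261.37033548   34.74388461]
```

View pics/s2c.png

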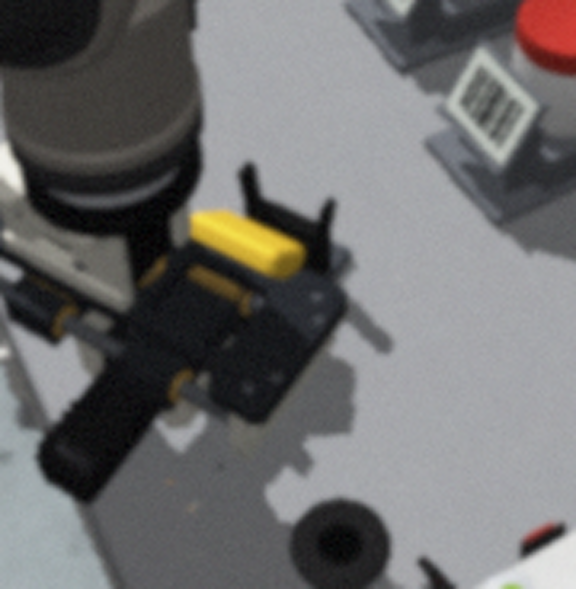

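The side view is mostly hidden by the gripper. The head, at crop (245,243), lies between the saddles as planned, with a contact force of about 5 N. I'll press further to pivot it, then lift and look.

Emit:
{"name": "arm_command", "arguments": {
  "increments": [1,3,0,2,0,1,3,0,4,0,1,3,0,6,0,1,3,0,7.5,0,1,3,0,7.5,0]
}}

```text
time: 6.38
tool_pos: [369.6, -260.7, 27.6]
tcp_rot: [3.139, 0.0, 0.518]
contact_force: [-4.6, -3.5, 8.0]
grip_width: 31.8
```

Emit:
{"name": "arm_command", "arguments": {
  "increments": [1,0,0,-15,0,1,0,0,-40,0,1,0,0,-70,0,1,30,0,-110,0,1,60,0,-120,0,1,80,0,-120,0,1,80,0,-120,0]
}}

```text
time: 7.25
tool_pos: [439.9, -219.6, 146.9]
tcp_rot: [3.141, -0.001, 0.52]
contact_force: [-0.2, 0.2, -1.7]
grip_width: 31.8
```

Run:
```python
from h import *
o=sensors.get_obs();print(o['contact_force'],o['moment'],o['tool_pos'],o['tcp_rot'])
im=imaging.capture('side');w=imaging.capture('wrist');t=imaging.capture('top')
for n,i in zip(('s3','w3','t3'),(im,w,t)):cv2.imwrite(f'pics/{n}.png',i)
Z=np.zeros((560,800,3),np.uint8);Z[:,:400]=cv2.resize(im[140:340,170:313],(400,560));Z[:300,400:]=cv2.resize(w,(400,300));Z[300:,400:]=cv2.resize(t[180:310,230:400],(400,260));cv2.imwrite('pics/c3.png',Z)
```

```text
[-0.24095858  0.21509442 -1.69525554] [-0.1305205   0.18462149 -0.01386763] [ 439.89176994 -219.5502228   146.87176428] [ 3.14054884e+00 -6.61883821e-04  5.19714897e-01]
```

View pics/c3.png

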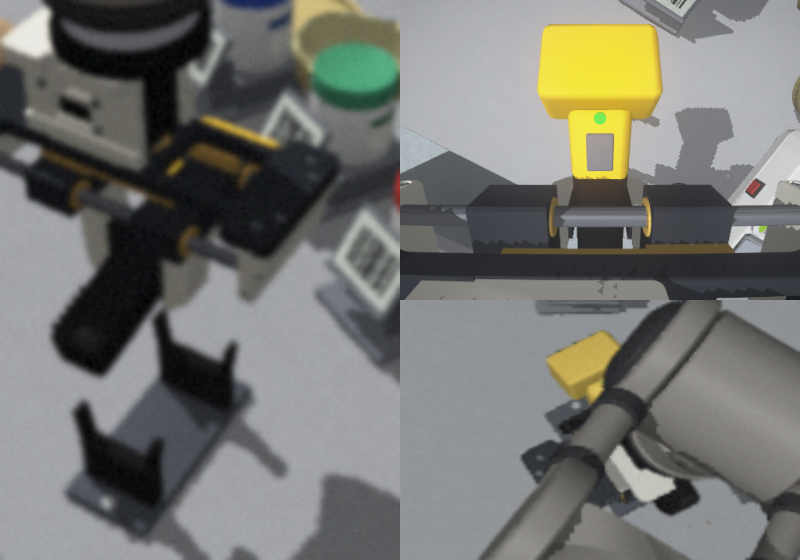

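The head is now visibly raised in the grip: LED at (600,118) and display at (600,152) in the wrist panel. I'll work out the tilt from these.

```bash
cat > tilt.py <<'E'
from h import *
import sys
def tilt(im,o):
    C=cam('wrist',o);hsv=cv2.cvtColor(im,cv2.COLOR_BGR2HSV);H,S,V=[hsv[...,i].astype(int) for i in range(3)]
    M=np.zeros(H.shape,bool);M[110:230,215:300]=1
    led=max(blobs(M&(H>36)&(H<85)&(S>90)&(V>120),5))[2]
    T=np.array(o['tool_pos']);R=Ro.from_euler('xyz',o['tcp_rot']).as_matrix()
    ys=max(blobs(M&(S<60)&(V>110)&(V<190)&(np.abs(np.arange(512)-256)<15)[None],60),key=lambda b:b[0])
    out=[]
    for nm,p,(a,u) in(('led',led,(66.6,14.5)),('scr',ys[2],(47.8,14.1))):
        th=np.radians(np.arange(-10,35,.1));q=np.array([[a*np.cos(t)-u*np.sin(t),1.6-1.6,-19-(a*np.sin(t)+u*np.cos(t))] for t in th])
        px=proj(C,T+q@R.T);i=np.argmin(abs(px[:,1]-p[1]));out.append((nm,p,round(float(np.degrees(th[i])),1),px[i].round(1).tolist()))
    return out,ys
if __name__=='__main__':
    o=sensors.get_obs();im=cv2.imread('pics/w3.png') if len(sys.argv)>1 else imaging.capture('wrist');print(tilt(im,o))
E
python3 tilt.py x
```

```text
([('led', [255.5, 151.0], 15.6, [254.6, 151.0]), ('scr', [256.0, 194.5], 16.0, [254.7, 194.5])], (1391, [242, 171, 29, 48], [256.0, 194.5]))
```

The tilt is about 15.7° head-up, so the beam looks 29.3° down. Target TCP is (422,-197,84) at yaw 1.1°, which puts the window 110 mm from the card.

Emit:
{"name": "arm_command", "arguments": {
  "increments": [1,-4.3,-10,0,9.5,1,-4.3,-20,0,19,1,-4.3,-28,0,28.7,1,-4.3,-28,15,28.7,1,-4.3,-28,32,28.7,1,-4.3,-28,48,28.7,1,-4.3,-28,58,28.7,1,-4.3,-28,62.8,28.7,1,-4.3,-28,62.8,28.7,1,-4.3,-28,62.8,28.7]
}}

```text
time: 8.65
tool_pos: [421.7, -198.1, 83.8]
tcp_rot: [3.141, -0.001, 0.017]
contact_force: [-0.3, -0.4, -1.1]
grip_width: 32.0
```

Run:
```python
from h import *
from tilt import tilt
import json
o=sensors.get_obs();w=imaging.capture('wrist');s=imaging.capture('side');t=imaging.capture('top')
for n,i in zip(('s4','w4','t4'),(s,w,t)):cv2.imwrite(f'pics/{n}.png',i)
json.dump({k:np.array(o[k]).tolist() for k in('tool_pos','tcp_rot')},open('w4.json','w'))
print(o['time'],o['tool_pos'],o['tcp_rot']);print(tilt(w,o))
Z=np.zeros((560,800,3),np.uint8);Z[:300,:400]=cv2.resize(w,(400,300));Z[:,400:]=cv2.resize(s[130:340,180:330],(400,560));Z[300:,:400]=cv2.resize(t[120:250,230:400],(400,260));cv2.imwrite('pics/c4.png',Z)
```

```text
8.65 [ 421.67815249 -198.1228261    83.83269022] [ 3.14115605e+00 -7.34743184e-04  1.67622560e-02]
([('led', [255.5, 151.0], 15.3, [254.0, 151.1]), ('scr', [255.9, 194.9], 15.9, [254.1, 194.9])], (1356, [242, 172, 29, 47], [255.9, 194.9]))
```

View pics/c4.png

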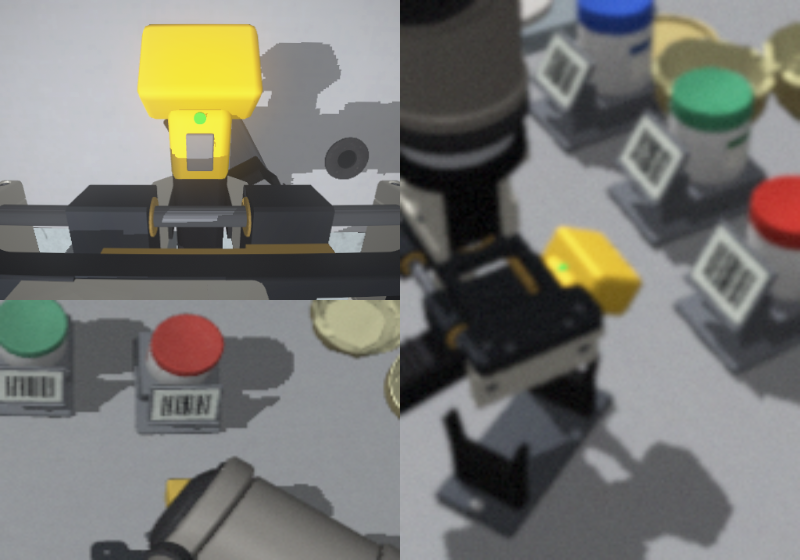

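Wrist view: the scanner is steady at a tilt of 15.3–15.9°, LED at (255.5,151). Side and top views: the head points at the red card, the stands are clear, and the beam passes about 2 mm to one side by calculation. I'll shift 2 mm and hold.

Emit:
{"name": "arm_command", "arguments": {
  "increments": [1,0,-2,0,0,1,0,-2,0,0,1,0,-2,0,0,1,0,-2,0,0,1,0,-2,0,0,1,0,-2,0,0,1,0,-2,0,0,1,0,-2,0,0,1,0,-2,0,0,1,0,-2,0,0,1,0,-2,0,0,1,0,-2,0,0,1,0,-2,0,0,1,0,-2,0,0]
}}

```text
time: 10.55
tool_pos: [421.4, -195.9, 83.4]
tcp_rot: [-3.141, 0.0, 0.017]
contact_force: [0.6, -0.1, -0.8]
grip_width: 31.9
```

Run:
```python
from h import *
o=sensors.get_obs();w=imaging.capture('wrist');s=imaging.capture('side')
P=[]
for im,(x,y,W,H_) in((w,(215,110,85,80)),(s,(225,215,35,30))):
    hsv=cv2.cvtColor(im,cv2.COLOR_BGR2HSV);H,S,V=[hsv[...,i].astype(int) for i in range(3)];M=np.zeros(H.shape,bool);M[y:y+H_,x:x+W]=1
    P.append(max(blobs(M&(H>36)&(H<85)&(S>90)&(V>100),3))[2])
X,e=tri([cam('wrist',o),cam('side')],P);print(P,'led',X.round(1),e)
T=np.array(o['tool_pos']);yaw=o['tcp_rot'][2];print(T,yaw)
f=np.array([np.cos(yaw),np.sin(yaw)]);rel=[(X-T)[:2]@f,(X-T)[2]-19];print('led rel grasp',rel)
th=np.arctan2(rel[1],rel[0])-np.arctan2(14.5,66.6);print('tilt',np.degrees(th))
L=np.array([615.2,-193.7,59.7])
for xg in(-18,-14):
    a,u=80.3-xg,-16.3;w_=np.r_[T[:2]+f*(a*np.cos(th)-u*np.sin(th)),T[2]+19+a*np.sin(th)+u*np.cos(th)]
    b=np.radians(45)-th;d=np.r_[f*np.cos(b),-np.sin(b)];n=np.r_[f*np.sin(b),np.cos(b)];v=L-w_;print(xg,'beam frame x,z,y',v@d,v@n,v@np.r_[-f[1],f[0],0])
```

```text
[[255.5, 151.0], [240.0, 229.3]] led [ 482.3 -195.9  132.7] [0.8, 0.8]
[ 421.37203275 -195.89062337   83.36640081] 0.016710113534498694
led rel grasp [np.float64(60.902176493041424), np.float64(30.330136057814244)]
tilt 14.191316327113094
-18 beam frame x,z,y 107.30174675471278 4.650175681977903 -1.0484190698897315
-14 beam frame x,z,y 110.130173879459 7.478602806724121 -1.0484190698897298
```

The aim is inside limits, but triangulation puts the beam about 3–7 mm low. I'll raise it 4 mm and hold again.

Emit:
{"name": "arm_command", "arguments": {
  "increments": [1,0,0,-4,0,1,0,0,-4,0,1,0,0,-4,0,1,0,0,-4,0,1,0,0,-4,0,1,0,0,-4,0,1,0,0,-4,0,1,0,0,-4,0,1,0,0,-4,0,1,0,0,-4,0,1,0,0,-4,0,1,0,0,-4,0]
}}

```text
time: 12.15
tool_pos: [421.4, -195.9, 87.4]
tcp_rot: [-3.142, -0.0, 0.017]
contact_force: [0.6, -0.4, -1.4]
grip_width: 32.0
```

Emit:
{"name": "arm_command", "arguments": {
  "increments": [1,0,0,-25,0,1,0,0,-50,0,1,5,5,-60,-9.5,1,13,13,-60,-19,1,21.5,22,-60,-28.7,1,21.5,22,-60,-28.7,1,21.5,22,-60,-28.7,1,21.5,22,-60,-28.7]
}}

```text
time: 13.15
tool_pos: [442.9, -217.2, 147.3]
tcp_rot: [-3.141, 0.0, 0.516]
contact_force: [0.4, 0.0, -1.2]
grip_width: 31.7
```

Run:
```python
from h import *
o=sensors.get_obs();T=np.array(o['tool_pos']);y=o['tcp_rot'][2];d=np.array([443.3,-217.6,37.6])-T
print(T,y,'dx,dy,dz',d[0]*np.cos(y)+d[1]*np.sin(y),d[0]*np.sin(y)-d[1]*np.cos(y),-d[2],'spin',-np.degrees(.518-y))
```

```text
[ 442.92075118 -217.172608    147.34214564] 0.5159801863638938 dx,dy,dz 0.11900429996140888 0.5588663189538791 109.74214564166135 spin -0.11572679675186137
```

Emit:
{"name": "arm_command", "arguments": {
  "increments": [1,0,0.5,35,0,1,0,0.5,65,0,1,0,0.5,85,0,1,0,0.5,93,0,1,0,0.5,96,0,1,0,0.5,99,0,1,0,0.5,102,0,1,0,0.5,104,0,1,0,0.5,104,0]
}}

```text
time: 14.28
tool_pos: [444.5, -218.4, 44.3]
tcp_rot: [3.139, -0.001, 0.518]
contact_force: [0.9, 0.1, 3.7]
grip_width: 32.1
```

Emit:
{"name": "arm_command", "arguments": {
  "increments": [1,0,0,2,0,1,0,0,4,0,1,0,0,5.5,0,1,0,0,6.5,0,1,0,0,6.5,0,1,0,0,6.5,0]
}}

```text
time: 15.02
tool_pos: [444.6, -218.5, 37.8]
tcp_rot: [3.139, -0.002, 0.518]
contact_force: [2.4, 1.6, 5.3]
grip_width: 31.6
```

Run:
```python
from h import *
from tilt import tilt
o=sensors.get_obs();w=imaging.capture('wrist');s=imaging.capture('side')
print(o['contact_force'],o['moment'],o['tool_pos'],tilt(w,o))
Z=np.zeros((560,800,3),np.uint8);Z[:300,:400]=cv2.resize(w,(400,300));Z[:,400:]=cv2.resize(s[180:340,170:284],(400,560));cv2.imwrite('pics/c5.png',Z)
```

```text
[2.40548814 1.58324764 5.34729319] [-0.09268303  0.03930036  0.06436586] [ 444.63668602 -218.49461063   37.78132829] ([('led', [255.8, 138.0], 7.8, [254.7, 138.0]), ('scr', [256.0, 183.0], 8.4, [254.7, 183.0])], (1421, [242, 159, 29, 49], [256.0, 183.0]))
```

View pics/c5.png

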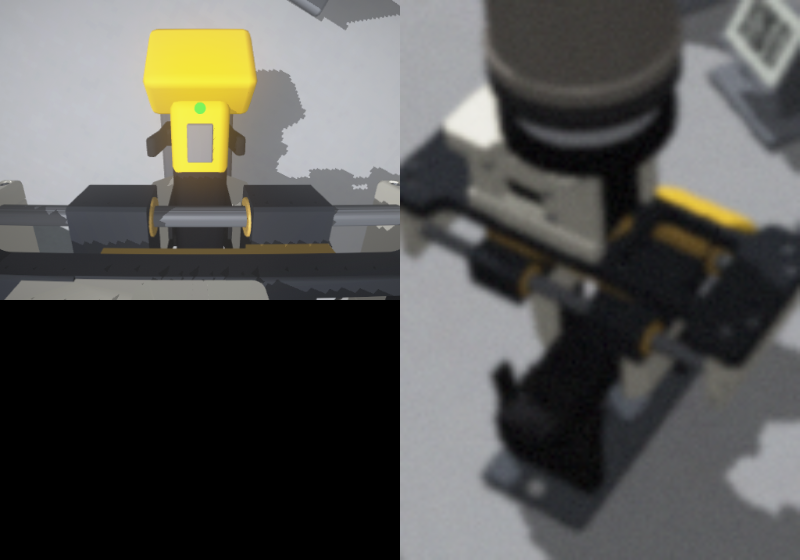

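The scanner is in the rest but still reads about 8° head-up, LED at full-frame (256,138), with only 5 N of contact. It must have slid a little in the jaws. I'll press a bit further.

Emit:
{"name": "arm_command", "arguments": {
  "increments": [1,0,0,1.5,0,1,0,0,3,0,1,0,0,4,0,1,0,0,4,0]
}}

```text
time: 15.62
tool_pos: [444.7, -218.4, 34.8]
tcp_rot: [3.139, -0.002, 0.518]
contact_force: [-0.2, 3.5, 16.8]
grip_width: 31.9
```

Run:
```python
from h import *
from tilt import tilt
o=sensors.get_obs();w=imaging.capture('wrist')
print(o['contact_force'],o['moment'],o['tool_pos'],tilt(w,o))
# expected wrist pixels of LED/display as measured at home
print(proj(cam('wrist',o),[(500.8,-184,71.1),(484.5,-193.4,70.7)]).round(1).tolist())
```

```text
[-0.19292067  3.45775326 16.80485694] [0.40507155 0.44201255 0.01642501] [ 444.73971851 -218.44857384   34.81471463] ([('led', [255.6, 134.9], 5.4, [254.7, 134.9]), ('scr', [256.0, 180.0], 6.1, [254.8, 180.1])], (1420, [242, 156, 29, 49], [256.0, 180.0]))
[[249.6, 131.8], [250.1, 176.5]]
```

The force jumped to 17 N, which suggests both saddles now carry the handle. I'll release gently, rise and check.

Emit:
{"name": "arm_command", "arguments": {
  "increments": [0.55,0,0,-1,0,0.3,0,0,-1,0,0,0,0,-1,0,0,0,0,-1,0,0,0,0,-1,0,0,0,0,-1,0,0,0,0,-20,0,0,0,0,-60,0,0,0,0,-110,0,0,10,0,-160,0,0,41,0,-190,0,0,41,0,-191,0,0,41,0,-191,0]
}}

```text
time: 17.3
tool_pos: [478.2, -197.4, 222.8]
tcp_rot: [-3.14, 0.001, 0.518]
contact_force: [-0.3, 0.7, 0.5]
grip_width: 91.9
```

Run:
```python
from h import *
o=sensors.get_obs();w=imaging.capture('wrist');s=imaging.capture('side');t=imaging.capture('top');print(o['tool_pos'],o['tcp_rot'],o['contact_force'],o['grip_width'])
P=[]
for im,(x,y,W,H_) in((w,(215,110,85,80)),(s,(225,225,40,50))):
    hsv=cv2.cvtColor(im,cv2.COLOR_BGR2HSV);H,S,V=[hsv[...,i].astype(int) for i in range(3)];M=np.zeros(H.shape,bool);M[y:y+H_,x:x+W]=1
    b=blobs(M&(H>36)&(H<85)&(S>90)&(V>80),3);P.append(max(b)[2] if b else None)
print(P,'old in this view',proj(cam('wrist',o),[(500.8,-184,71.1)]),'side old 246.8 246.6')
if all(P): print(tri([cam('wrist',o),cam('side')],P))
cv2.imwrite('pics/w6.png',w)
Z=np.zeros((600,800,3),np.uint8);Z[:300,:400]=cv2.resize(w,(400,300));Z[:560,400:]=cv2.resize(s[180:340,190:304],(400,560));Z[300:,:400]=cv2.resize(t[100:229,150:322],(400,300));cv2.imwrite('pics/c6.png',Z)
```

```text
[ 478.23548999 -197.44292217  222.77037816] [-3.13979543e+00  1.29060391e-03  5.18099298e-01] [-0.27539386  0.67088961  0.52002508] 91.926461711395
[[257.4, 154.3], [248.0, 247.5]] old in this view [[255.06150218 153.30700252]] side old 246.8 246.6
(array([ 501.61734824, -187.01360135,   70.93457887]), [0.6, 0.6])
```

View pics/c6.png

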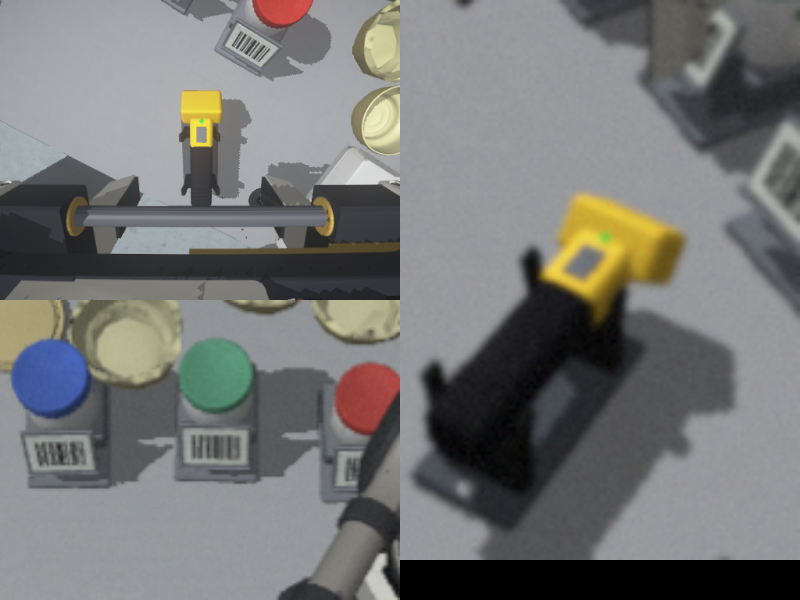

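The scanner is back in the rest. The LED is at 70.9 mm (71.1 at the start), so it lies level on the saddles, about 1 mm along and 2–3 mm across from the start. The tubs are upright where they were. Handing in.

```bash
python3 -c "
from plant import ticket
print(ticket.close_job())"
```

```text
the job is handed in; nothing more can be done
None
```

I scanned the red tub's card, laid the scanner back in its rest with the head at the original end, let go and handed the job in at about 17.5 s. No verdict was reported.

- **Tilting the scanner:** the moves can't tilt the tool, and the card needs the beam 30° down while the scanner looks 45° down. I pressed the handle on one of the rest's saddles so it turned about 15° head-up in the jaws.
- **Scan:** I held it on the red card twice, for about 1.7 s and then about 1.4 s after raising it 4 mm. By calculation the window was about 108 mm from the card and the beam within about 4 mm of the card's middle. It was within about 1–2° of square.
- **Putting it back:** pressing into the rest levelled the scanner. It was still about 6–8° head-up at the original grip height, so I pressed about 3 mm further (17 N) before releasing.
- **Last checks:** the LED stands at 70.9 mm (71.1 mm at the start), so the scanner lies level. It sits about 1 mm along and 2–3 mm across from where it was. The gripper is open and clear, and in the pictures the tubs look unmoved. I did not measure their shift, and the arm partly hid the red one in the last top view.
- **Disagreements:** the two tilt estimates during aiming differed (14.2° against 15.3–15.9°), and two estimates of the grip point along the handle differed by 4 mm. Neither was enough to take the aim out of tolerance.

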